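# Clamp down a pressure filter lid crisscross

## Task

Tighten the lid of the pressure filter evenly in two passes by turning its four clamp levers clockwise: in the first pass turn every lever until it lies over its yellow stripe, in the second pass until it lies over its green stripe. In each pass take one lever at a time, crosswise: the red lever first, then the one opposite it, then one of the remaining two (either), then the last. Do not turn any lever well past its stripe, do not bump the small gauge in the middle of the lid, and leave the glassware and bottles where they stand.

Things in the scene. Friction and masses are not known exactly. Their poses are not given: they have to be found in the camera images.
- vessel: Heavy round steel pressure filter, fixed to the bench at any yaw; its lid is a disc 260 mm across, top 100 mm above the bench. Origin on its axis at bench level, z up. Four clamp levers stand on a 140 mm bolt circle: bolt_1 (red lever) on the vessel's +x axis, bolt_2 on +y, bolt_3 on -x, bolt_4 on -y.
- gauge: Small gauge in the middle of the lid, fixed: brass stem 14 mm across, then a dial facing up, 25 mm across, its top 46 mm above the lid. Origin at the foot of the stem, on the lid's top. It must not be bumped.
- lever_1 (a joint): Red clamp lever, the one to begin with. Rad, grows clockwise seen from above; at value q its arm points 120 degrees minus q, counter-clockwise, from the direction vessel axis -> bolt_1. Starts at 0 to 0.3; yellow stripe at 0.8, green at 1.5; end stops -0.1 and 2.1. Stiff (0.22 N m, about 5 N near the arm's end), stays where it is left.
- lever_2 (a joint): Black clamp lever, a quarter turn counter-clockwise (seen from above) from the red one, opposite lever_4. Rad, grows clockwise seen from above; at value q its arm points 120 degrees minus q, counter-clockwise, from the direction vessel axis -> bolt_2. Starts at 0 to 0.3; yellow stripe at 0.8, green at 1.5; end stops -0.1 and 2.1. Stiff (0.22 N m, about 5 N near the arm's end), stays where it is left.
- lever_3 (a joint): Black clamp lever, opposite the red one. Rad, grows clockwise seen from above; at value q its arm points 120 degrees minus q, counter-clockwise, from the direction vessel axis -> bolt_3. Starts at 0 to 0.3; yellow stripe at 0.8, green at 1.5; end stops -0.1 and 2.1. Stiff (0.22 N m, about 5 N near the arm's end), stays where it is left.
- lever_4 (a joint): Black clamp lever, a quarter turn clockwise (seen from above) from the red one, opposite lever_2. Rad, grows clockwise seen from above; at value q its arm points 120 degrees minus q, counter-clockwise, from the direction vessel axis -> bolt_4. Starts at 0 to 0.3; yellow stripe at 0.8, green at 1.5; end stops -0.1 and 2.1. Stiff (0.22 N m, about 5 N near the arm's end), stays where it is left.
- bolt_1 (a point): Point on the bolt axis of lever_1, 33 mm above the lid (half-way up the arm), 70 mm from the vessel's axis; fixed, axes as the vessel's. The hub round it is 28 mm across, its top 42 mm above the lid. The painted stripes on the lid, 7 mm wide, run from 22 to 66 mm from this axis.
- tip_1 (a point): Middle of the free end of lever_1's straight level arm, 60 mm from the bolt axis; x points outward along the arm. The arm is 14 mm wide and 14 mm high, its underside 26 mm and its top 40 mm above the lid; it can be pushed from either side.
- bolt_2 (a point): Point on the bolt axis of lever_2, 33 mm above the lid (half-way up the arm), 70 mm from the vessel's axis; fixed, axes as the vessel's. The hub round it is 28 mm across, its top 42 mm above the lid. The painted stripes on the lid, 7 mm wide, run from 22 to 66 mm from this axis.
- tip_2 (a point): Middle of the free end of lever_2's straight level arm, 60 mm from the bolt axis; x points outward along the arm. The arm is 14 mm wide and 14 mm high, its underside 26 mm and its top 40 mm above the lid; it can be pushed from either side.
- bolt_3 (a point): Point on the bolt axis of lever_3, 33 mm above the lid (half-way up the arm), 70 mm from the vessel's axis; fixed, axes as the vessel's. The hub round it is 28 mm across, its top 42 mm above the lid. The painted stripes on the lid, 7 mm wide, run from 22 to 66 mm from this axis.
- tip_3 (a point): Middle of the free end of lever_3's straight level arm, 60 mm from the bolt axis; x points outward along the arm. The arm is 14 mm wide and 14 mm high, its underside 26 mm and its top 40 mm above the lid; it can be pushed from either side.
- bolt_4 (a point): Point on the bolt axis of lever_4, 33 mm above the lid (half-way up the arm), 70 mm from the vessel's axis; fixed, axes as the vessel's. The hub round it is 28 mm across, its top 42 mm above the lid. The painted stripes on the lid, 7 mm wide, run from 22 to 66 mm from this axis.
- tip_4 (a point): Middle of the free end of lever_4's straight level arm, 60 mm from the bolt axis; x points outward along the arm. The arm is 14 mm wide and 14 mm high, its underside 26 mm and its top 40 mm above the lid; it can be pushed from either side.
- conical_flask: Conical glass flask, 84 mm across, 120 mm high, standing near the vessel (its centre 200 to 220 mm from the vessel's axis). Loose bystander; origin at the centre of its underside.
- amber_bottle: Small amber bottle, 60 mm across, 135 mm high, standing near the vessel (its centre 195 to 215 mm from the vessel's axis). Loose bystander; origin at the centre of its underside.
- tall_amber_bottle: Amber reagent bottle, 76 mm across, 200 mm high. Loose bystander; origin at the centre of its underside.
- beaker: Glass beaker, 74 mm across, 95 mm high. Loose bystander; origin at the centre of its underside.
- wash_bottle: White wash bottle with blue cap, 68 mm across, 170 mm high. Loose bystander; origin at the centre of its underside.
- volumetric_flask: Glass flask with a long neck, 92 mm across, 170 mm high. Loose bystander; origin at the centre of its underside.
- dish: White porcelain dish, 90 mm across, 35 mm high. Loose bystander; origin at the centre of its underside.

How it is judged:
On the way, in this order (a step that is already met when the one before it is completed fails the run):
1. first pass, yellow: red lever on its stripe, the other three not yet moved in this pass (value of joint lever_1 between 0.58 and 1.02 rad and value of joint each of lever_2, lever_3, lever_4 below 0.45 rad), for 0.2 s.
2. first pass, yellow: the lever opposite the red one on its stripe too, the side two not yet moved in this pass (value of joint lever_1 between 0.58 and 1.02 rad and value of joint lever_3 between 0.58 and 1.02 rad and value of joint each of lever_2, lever_4 below 0.45 rad), for 0.2 s.
3. first pass, yellow: one of the side levers (either) on its stripe too, the other not yet moved in this pass (value of joint lever_1 between 0.58 and 1.02 rad and value of joint lever_3 between 0.58 and 1.02 rad and ((value of joint lever_2 between 0.58 and 1.02 rad and value of joint lever_4 below 0.45 rad) or (value of joint lever_4 between 0.58 and 1.02 rad and value of joint lever_2 below 0.45 rad))), for 0.2 s.
4. first pass, yellow: all four levers on their stripes (value of joint lever_1 between 0.58 and 1.02 rad and value of joint lever_2 between 0.58 and 1.02 rad and value of joint lever_3 between 0.58 and 1.02 rad and value of joint lever_4 between 0.58 and 1.02 rad), for 0.2 s.
5. second pass, green: red lever on its stripe, the other three not yet moved in this pass (value of joint lever_1 between 1.35 and 1.65 rad and value of joint lever_2 between 0.58 and 1.02 rad and value of joint lever_3 between 0.58 and 1.02 rad and value of joint lever_4 between 0.58 and 1.02 rad), for 0.2 s.
6. second pass, green: the lever opposite the red one on its stripe too, the side two not yet moved in this pass (value of joint lever_1 between 1.35 and 1.65 rad and value of joint lever_3 between 1.35 and 1.65 rad and value of joint lever_2 between 0.58 and 1.02 rad and value of joint lever_4 between 0.58 and 1.02 rad), for 0.2 s.
7. second pass, green: one of the side levers (either) on its stripe too, the other not yet moved in this pass (value of joint lever_1 between 1.35 and 1.65 rad and value of joint lever_3 between 1.35 and 1.65 rad and ((value of joint lever_2 between 1.35 and 1.65 rad and value of joint lever_4 between 0.58 and 1.02 rad) or (value of joint lever_4 between 1.35 and 1.65 rad and value of joint lever_2 between 0.58 and 1.02 rad))), for 0.2 s.
8. second pass, green: all four levers on their stripes (value of joint lever_1 between 1.35 and 1.65 rad and value of joint lever_2 between 1.35 and 1.65 rad and value of joint lever_3 between 1.35 and 1.65 rad and value of joint lever_4 between 1.35 and 1.65 rad), for 0.2 s.
At the end, for the whole second after the job is handed in: All four levers lie over their green stripes (joint value 1.5 within 0.15 rad) and are at rest, reached in two crosswise passes (yellow: 0.8 within 0.22 rad) (all of step 8 and velocity of joint lever_1 between -0.05 and 0.05 rad/s and velocity of joint lever_2 between -0.05 and 0.05 rad/s and velocity of joint lever_3 between -0.05 and 0.05 rad/s and velocity of joint lever_4 between -0.05 and 0.05 rad/s); the robot touches nothing.
It fails at once if a lever is turned far beyond its green stripe (past 1.85 rad) (value of joint any of lever_1, lever_2, lever_3, lever_4 above 1.85 rad).
It fails at once if a lever is turned well past yellow (beyond 1.2 rad) while another has not yet been brought near its yellow stripe (0.5 rad) (value of joint any of lever_1, lever_2, lever_3, lever_4 above 1.2 rad and value of joint any of lever_1, lever_2, lever_3, lever_4 below 0.5 rad).
It fails at once if the gauge is bumped (more than 6 N) (contact force between gauge and anything else above 6 N).
It fails at once if a bystander is moved by more than 25 mm or tipped by more than 0.4 rad (distance of any of conical_flask, amber_bottle, tall_amber_bottle, beaker, wash_bottle, volumetric_flask, dish from where it was at the start of the episode above 0.025 m or angle between any of conical_flask, amber_bottle, tall_amber_bottle, beaker, wash_bottle, volumetric_flask, dish's own z axis and vertical above 0.4 rad).
It also fails if it takes over 72 s, if anything falls off the work surface, if the arm or the gripper's body presses on something with over 40 N, if the wrist force passes 120 N, or if a joint passes its speed limit or range.

## Robot

A 7-joint arm with a two-finger parallel gripper is mounted at the origin on the work surface. World frame = base frame: x ahead of the robot, y to its left, z up, the work surface at z = 0. Lengths are in m, angles in rad, forces in N, time in s.
With the tool pointing down it reaches from about 0.4 to 0.85 m from the base axis. Payload 4.5 kg.
Tool frame: the origin (TCP) lies midway between the tips of the shut fingers; the grasp point (between the pads) lies 19 mm behind it; y points along the fingers, z is the direction in which the jaws open and shut, and the axes are right-handed (so a half turn about y gives the same grasp; the last joint's range is limited). The gripper opens to 88 mm and grips with 3 to 60 N. Pads are 18 mm wide; open, the fingers measure 123 mm over their backs; the gripper's body (75 mm by 187 mm) begins 45 mm behind the grasp point.
Start: joints at [1.269, 0.689, -0.195, 1.565, 0.157, 0.902, -0.215], TCP at [0.206, -0.59, 0.239] pointing down, gripper open.
Joint ranges: [-3.01, 3.01], [-0.46, 2.08], [-1.47, 1.51], [0.13, 2.56], [-1, 4.14], [0.04, 2.09], [-2.66, 2.66]. Speed limits (rad/s): [2.57, 2.57, 3.14, 3.14, 3.14, 3.14, 3.14].

## Interface

Orientations are given as a unit quaternion [x, y, z, w].
In Python, from plant import r, snapshot, get_calibration, job, boxes_of gives the robot as it stands. The module is installed in compiled form; this text tells all that it offers.
- The arm moves only by the shell command python3 -m handwheel 'ROWS' [OPENING] [FORCE]. ROWS is JSON, a list that holds one entry, the list of rows, each a list of 6 numbers: the shift along the tool's x, y, z as a fraction of full scale, then the turn, a rotation vector about the tool's x, y, z as a fraction of full scale. In form: [[[x, y, z, wx, wy, wz], ...]]. A call has 1 to 12 rows; each row is the pose to reach, as a shift and turn from the pose commanded when the call began, along the tool's axes at that moment, turning the shorter way round; what a row does not reach only later rows make up. Full scale, the value 1, is 100 cm for a shift and 180 degrees for a turn. A row lasts 1/12 s, in which the tool goes at most 41.7 mm and 7.16 degrees, less where a joint would pass 70% of its speed; a pose out of reach is approached as far as the arm can. A call with a number of a shift or a turn outside -1 to 1 is refused whole. A call with a gripper value outside its range is refused whole. OPENING is the opening, from -1 (shut) to 1 (fully open), set as the call begins (- or left out, the last holds). The fingers move at their own pace and stop on an object; FORCE is the grip in N (left out, the last holds). Time passes only in rows, so rows that repeat a pose let the fingers close. It gives the time, the measured TCP pose, the force and the opening at its end, in the units of the state.
- r.get_state(): the state, without advancing time (a new reading comes with each control period).
- snapshot(name): name is "side" or "top"; returns the picture (400x640x3 uint8, red, green, blue); there is no depth.
- get_calibration(name): a dict with "fx", "fy", "cx", "cy" (pixels), "T" (4x4, takes a point from camera to world coordinates). Camera axes: x right, y down, z forward; pixel columns grow to the right and rows downward; lengths in m; the calibration is good to about 2 mm. A picture is of the moment at which its call begins. get_calibration takes no time and is no camera call.
- job.finish_job(): hands the job in, once; it reports no verdict.
Trained networks look in the newest picture that a camera, given by its name, has taken for a name from the list of things; names that differ only in an ending like _2 or _b are one class to them, and where a whole thing is asked for, a point or a joint stands for the part that bears it (a point fixed in the world has none). Each returns a list of dicts, best first, with "confidence" (0 to 1); they miss things now and then, are a little off and sometimes report something else, mostly with a low value. They report only what shows in the picture. A call takes as long as a camera call.
- boxes_of(thing, camera): "bbox" ([left, top, right, bottom] in pixels, round what is visible of it).
The state is a dict: "clock": time; "q": joint angles; "qd": joint speeds; "joint_torque": joint torques, N m; "tool_pos": TCP position; "eef_rot": TCP orientation; "contact_force": force on the tool from outside, world axes, zero at the start; "moment": the same for the moment, N m; "opening": opening from 0.0 (shut) to 1.0 (fully open).
Only numpy, scipy, OpenCV 4.12 (cv2) and the standard library are available. Lean on these libraries where they do the work, as an engineer would, in place of code of your own. Each camera call takes 0.05 s, during which the arm holds its last target. There are 200 camera calls.

## Working session

There is one attempt and no reset: what is moved stays moved. The work goes in short steps, Python scripts to look and compute and a shell command to move; the robot and the scene stay as the last step left them, time stands still between calls to the robot, and variables do not carry over. Pictures are saved under pics/ and viewed, about 8 in all and at most 12, crops included, and the job is handed in when it is done.

```bash
mkdir -p pics
python3 - <<'E'
from plant import r,snapshot,get_calibration
import cv2,numpy as np
for n in("top","side"):
    cv2.imwrite(f"pics/{n}0.png",snapshot(n)[:,:,::-1]); c=get_calibration(n); print(n,{k:np.round(v,3).tolist() for k,v in c.items()})
print(r.get_state())
E
```

```text
top {'fx': 366.845, 'fy': 366.845, 'cx': 317.993, 'cy': 195.838, 'T': [[0.03, -0.991, 0.13, 0.394], [-0.999, -0.033, -0.019, 0.016], [0.023, -0.13, -0.991, 1.289], [0.0, 0.0, 0.0, 1.0]]}
side {'fx': 392.562, 'fy': 392.562, 'cx': 323.765, 'cy': 205.636, 'T': [[-0.973, -0.132, 0.191, 0.251], [-0.231, 0.466, -0.854, 1.204], [0.024, -0.875, -0.484, 0.801], [0.0, 0.0, 0.0, 1.0]]}
{'clock': 0.1, 'q': array([ 1.26879667,  0.68987024, -0.19454253,  1.56617112,  0.15731354,
        0.90250041, -0.21515412]), 'qd': array([ 0.00040223, -0.00217123, -0.00051784, -0.00257899,  0.00014602,
        0.00011361,  0.00193927]), 'joint_torque': array([-3.48417969e-03, -5.28503072e+01, -1.27161350e+00, -1.53837025e+01,
       -5.25636482e-02,  1.99456794e-03,  7.34083505e-05]), 'tool_pos': array([ 0.20574716, -0.58960321,  0.23802781]), 'eef_rot': array([-0.11830998,  0.69769535, -0.69662632,  0.11804961]), 'contact_force': array([ 0.55124293,  0.95869492, -0.20584032]), 'moment': array([-0.02139861, -0.03270159,  0.04319267]), 'opening': 0.9998715109585136}
```

View pics/top0.png

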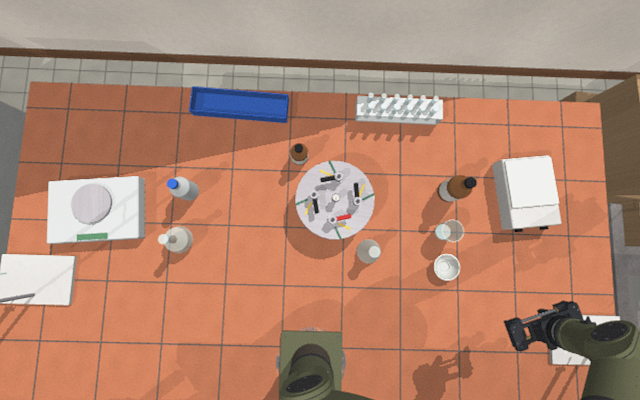

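View pics/side0.png

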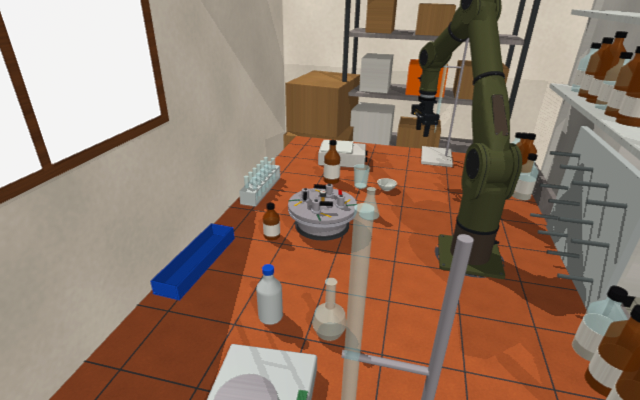

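Top view: vessel lid at (335,199), conical flask at (368,251), amber bottle at (299,153), red lever near (344,218). The side view shows the vessel at (323,210). Next I rectify the lid to metric scale.

```bash
cat > h.py <<'E'
from plant import r,snapshot,get_calibration
import cv2,numpy as np
def proj(n,P):
    c=get_calibration(n);T=np.array(c["T"]);p=(np.atleast_2d(P)-T[:3,3])@T[:3,:3]
    return np.c_[c["fx"]*p[:,0]/p[:,2]+c["cx"],c["fy"]*p[:,1]/p[:,2]+c["cy"]]
def unproj(n,uv,z):
    c=get_calibration(n);T=np.array(c["T"]);uv=np.atleast_2d(uv)
    d=np.c_[(uv[:,0]-c["cx"])/c["fx"],(uv[:,1]-c["cy"])/c["fy"],np.ones(len(uv))]@T[:3,:3].T
    return T[:3,3]+d*((z-T[2,3])/d[:,2])[:,None]
def rect(n,img,cx,cy,z,half,S):
    # output: up = +x world, left = +y ; S px per metre
    N=int(2*half*S); q=np.array([[0,0],[N,0],[N,N],[0,N]],np.float32)
    w=np.array([[cx+half-v/S,cy+half-u/S,z] for u,v in q])
    H=cv2.getPerspectiveTransform(proj(n,w).astype(np.float32),q)
    return cv2.warpPerspective(img,H,(N,N),flags=cv2.INTER_CUBIC)
E
python3 - <<'E'
from h import *
im=cv2.imread("pics/top0.png")
# lid ellipse: low-saturation blob
hsv=cv2.cvtColor(im,cv2.COLOR_BGR2HSV); m=((hsv[...,1]<60)&(hsv[...,2]>90)).astype(np.uint8)
k=np.zeros_like(m);k[150:245,285:385]=1;m*=k
cs,_=cv2.findContours(m,cv2.RETR_EXTERNAL,cv2.CHAIN_APPROX_NONE);c=max(cs,key=cv2.contourArea)
w=unproj("top",cv2.convexHull(c)[:,0],0.1)[:,:2]
for _ in range(8):
    s=np.linalg.lstsq(np.c_[2*w,np.ones(len(w))],(w**2).sum(1),rcond=None)[0];R=np.sqrt(s[2]+s[0]**2+s[1]**2)
    e=abs(np.hypot(*(w-s[:2]).T)-R); w=w[e<max(.002,2*np.median(e))]
print("lid",s[:2],R,len(w))
print("flask,amber", [unproj("top",b,0.06).round(3) for b in [(368,251)]],unproj("top",(299,155),.12))
cv2.imwrite("pics/rect.png",rect("top",im,s[0],s[1],.133,.14,2140))
cv2.imwrite("pics/rect_side.png",rect("side",cv2.imread("pics/side0.png"),s[0],s[1],.133,.14,2140))
E
```

```text
lid [ 0.54128187 -0.06126191] 0.12967749104028609 26
flask,amber [array([[ 0.376, -0.18 ,  0.06 ]])] [[0.67967293 0.05926248 0.12      ]]
```

View pics/rect.png

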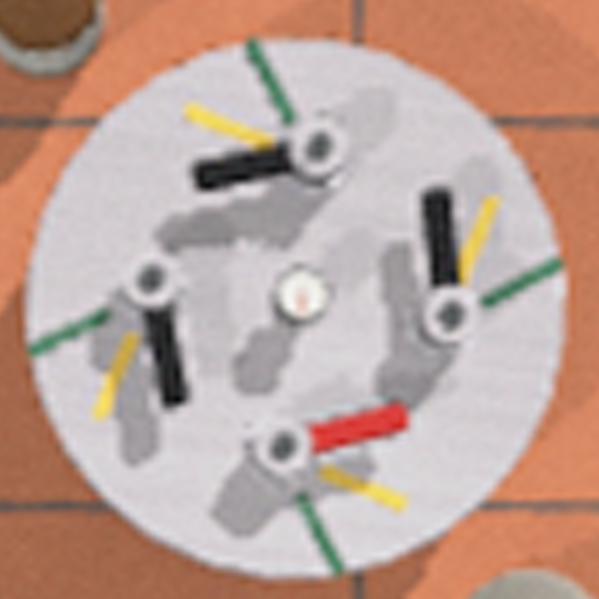

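```bash
cat >> h.py <<'E'
from scipy.spatial.transform import Rotation as Ro
C=np.array([.542,-.0613]);YAW=173.2
def v2w(p,k):  # point given in frame of lever k (x axis -> bolt k)
    a=np.radians(YAW+90*(k-1));return C+np.array([[np.cos(a),-np.sin(a)],[np.sin(a),np.cos(a)]])@(np.array(p)/1000)
def plan(pts,pose=None):
    s=r.get_state();R=Ro.from_quat(s["eef_rot"]);p=s["tool_pos"]
    for k,x,y,z in pts:
        print(k,(x,y,z),"tool shift",np.round(R.inv().apply(np.r_[v2w((x,y),k),z]-p),4))
def orient(ang): # tool x to world angle ang (deg), y down; turn in fraction
    s=r.get_state();R=Ro.from_quat(s["eef_rot"]);a=np.radians(ang)
    X=np.array([np.cos(a),np.sin(a),0]);Y=np.array([0,0,-1.]);T=Ro.from_matrix(np.c_[X,Y,np.cross(X,Y)])
    print("turn",np.round((R.inv()*T).as_rotvec()/np.pi,4),"x axis now",np.degrees(np.arctan2(*R.as_matrix()[1::-1,0])))
E
python3 - <<'E'
from h import *
plan([(1,23,42,.2),(1,23,42,.175)]);orient(YAW-16);orient(YAW-16+180)
E
```

```text
1 (23, 42, 0.2) tool shift [-0.4525  0.0385 -0.3603]
1 (23, 42, 0.175) tool shift [-0.4525  0.0635 -0.3602]
turn [5.000e-04 2.336e-01 2.000e-04] x axis now -160.7578327705948
turn [ 3.000e-04 -7.664e-01 -6.000e-04] x axis now -160.7578327705948
```

```bash
python3 -m handwheel '[[[-0.453,0.04,-0.36,0,0.234,0],[-0.453,0.04,-0.36,0,0.234,0],[-0.453,0.04,-0.36,0,0.234,0],[-0.453,0.04,-0.36,0,0.234,0],[-0.453,0.04,-0.36,0,0.234,0],[-0.453,0.04,-0.36,0,0.234,0],[-0.453,0.04,-0.36,0,0.234,0],[-0.453,0.04,-0.36,0,0.234,0],[-0.453,0.04,-0.36,0,0.234,0],[-0.453,0.04,-0.36,0,0.234,0],[-0.453,0.04,-0.36,0,0.234,0],[-0.453,0.04,-0.36,0,0.234,0]]]' -1
python3 - <<'E'
from h import *
plan([(1,23,42,.175)]);orient(YAW-16)
E
```

```text
clock: 1.1
tool_pos: [0.473, -0.1664, 0.2039]
eef_rot: [-0.14, -0.693, 0.693, 0.14]
contact_force: [1.5, -1.0, 0.2]
opening: 0.116
1 (23, 42, 0.175) tool shift [-0.0123  0.0289 -0.0769]
turn [-0.     -0.0004  0.0002] x axis now 157.1294591368969
```

```bash
python3 -m handwheel '[[[-0.012,0.029,-0.077,0,0,0],[-0.012,0.029,-0.077,0,0,0],[-0.012,0.029,-0.077,0,0,0],[-0.012,0.029,-0.077,0,0,0],[-0.012,0.029,-0.077,0,0,0]]]'
python3 - <<'E'
from h import *
plan([(1,23,42,.175),(1,23,42,.116),(1,66.9,47.7,.116)]);orient(YAW-16);print(r.get_state()["opening"],r.get_state()["q"].round(2))
im=snapshot("top");s=snapshot("side")
a=rect("top",im[:,:,::-1],C[0],C[1],.133,.14,1420)
b=cv2.resize(s[160:260,270:380,::-1],None,fx=3.9,fy=3.97,interpolation=cv2.INTER_CUBIC)
h=min(len(a),len(b));cv2.imwrite("pics/a1.png",np.hstack([a[:h],b[:h]])[:,:800])
E
```

```text
clock: 1.52
tool_pos: [0.5128, -0.1026, 0.175]
eef_rot: [-0.14, -0.693, 0.693, 0.141]
contact_force: [-0.0, -0.6, 0.5]
opening: 0.002
1 (23, 42, 0.175) tool shift [-0.0004 -0.     -0.0027]
1 (23, 42, 0.116) tool shift [-0.0004  0.059  -0.0027]
1 (66.9, 47.7, 0.116) tool shift [0.0402 0.059  0.0149]
turn [-0.0004 -0.0004  0.0003] x axis now 157.1220779609778
0.0015263111993347787 [ 0.05  0.65  0.1   1.94 -0.12  0.55 -1.74]
```

View pics/a1.png

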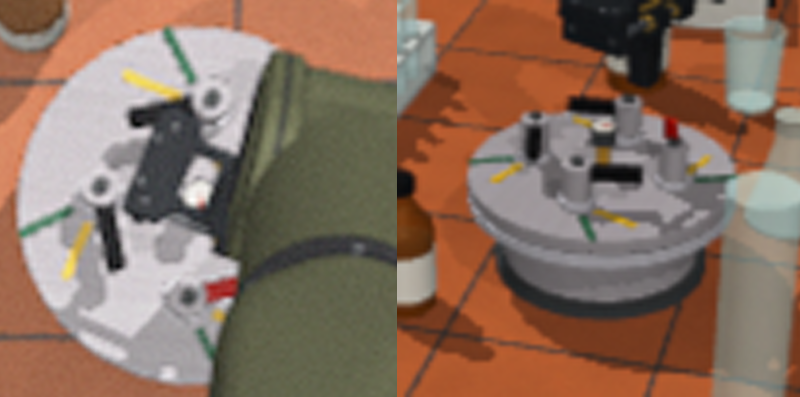

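Left: the arm hides lever 2 and part of the red one. Right: side crop shows shut fingertips near crop (645,85), all levers still unmoved. Descend and push red to yellow.

```bash
python3 -c "
from h import *
print(proj('side',r.get_state()['tool_pos']))"
python3 -m handwheel '[[[0,0.03,-0.002,0,0,0],[0,0.059,-0.002,0,0,0],[0,0.059,-0.002,0,0,0],[0.008,0.059,0.001,0,0,0],[0.016,0.059,0.005,0,0,0],[0.024,0.059,0.008,0,0,0],[0.032,0.059,0.012,0,0,0],[0.036,0.059,0.014,0,0,0],[0.040,0.059,0.015,0,0,0],[0.040,0.059,0.015,0,0,0],[0.040,0.059,0.015,0,0,0],[0.040,0.059,0.015,0,0,0]]]'
python3 - <<'E'
from h import *
plan([(1,66.9,47.7,.116)])
im=snapshot("top");s=snapshot("side")
cv2.imwrite("pics/a2.png",cv2.resize(s[160:260,270:380,::-1],None,fx=5,fy=5,interpolation=cv2.INTER_CUBIC))
E
```

```text
[[332.75164357 179.8293741 ]]
clock: 2.62
tool_pos: [0.4716, -0.101, 0.1169]
eef_rot: [-0.141, -0.693, 0.693, 0.14]
contact_force: [2.1, -3.1, 2.8]
opening: 0.003
1 (66.9, 47.7, 0.116) tool shift [0.0016 0.0009 0.0004]
```

View pics/a2.png

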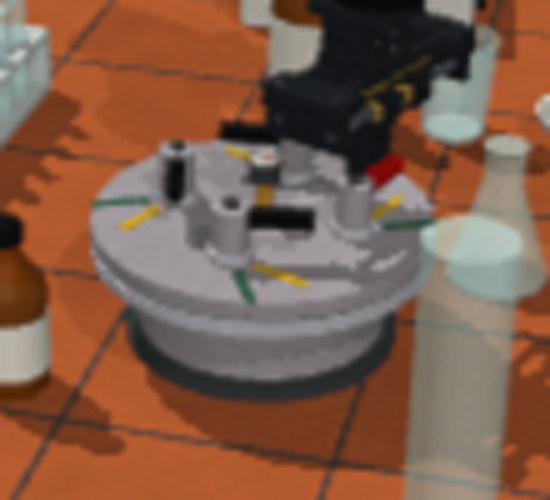

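Red arm is now turned to its yellow stripe (crop ~(385,172)). Pose is within 2 mm of target. On to lever 3.

Run:
```python
from h import *
plan([(1,56,47,.116),(1,56,47,.176),(3,23,42,.176),(3,23,42,.116),(3,66.9,47.7,.116)])
```

```text
1 (56, 47, 0.116) tool shift [-0.0088  0.0006 -0.0031]
1 (56, 47, 0.176) tool shift [-0.0089 -0.0594 -0.0031]
3 (23, 42, 0.176) tool shift [-0.0602 -0.0593 -0.1105]
3 (23, 42, 0.116) tool shift [-0.06    0.0007 -0.1105]
3 (66.9, 47.7, 0.116) tool shift [-0.1006  0.0008 -0.1281]
```

```bash
python3 -m handwheel '[[[-0.01,0,-0.003,0,0,0],[-0.01,-0.03,-0.003,0,0,0],[-0.01,-0.06,-0.003,0,0,0],[-0.01,-0.06,-0.003,0,0,0],[-0.025,-0.06,-0.035,0,0,0],[-0.045,-0.06,-0.07,0,0,0],[-0.062,-0.06,-0.11,0,0,0],[-0.062,-0.06,-0.11,0,0,0],[-0.062,-0.06,-0.11,0,0,0],[-0.062,-0.06,-0.11,0,0,0]]]'
python3 - <<'E'
from h import *
im=snapshot("top");cv2.imwrite("pics/a3.png",rect("top",im[:,:,::-1],C[0],C[1],.133,.14,1420))
plan([(3,23,42,.175),(3,23,42,.116),(3,66.9,47.7,.116)])
E
```

```text
clock: 3.55
tool_pos: [0.5684, -0.0228, 0.175]
eef_rot: [-0.138, -0.693, 0.693, 0.142]
contact_force: [0.1, -0.8, -0.4]
opening: 0.006
3 (23, 42, 0.175) tool shift [-0.0009  0.0003 -0.0021]
3 (23, 42, 0.116) tool shift [-0.0011  0.0593 -0.0022]
3 (66.9, 47.7, 0.116) tool shift [-0.0417  0.0591 -0.0199]
```

View pics/a3.png

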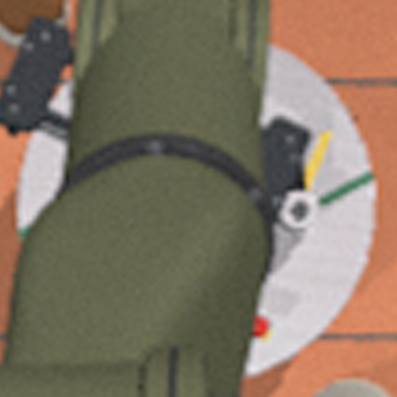

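Mostly hidden by the arm, but the red tip shows at (263,327): that gives about 249°, i.e. q≈0.77. Push lever 3.

```bash
python3 -m handwheel '[[[-0.001,0.03,-0.002,0,0,0],[-0.001,0.059,-0.002,0,0,0],[-0.001,0.059,-0.002,0,0,0],[-0.009,0.059,-0.006,0,0,0],[-0.017,0.059,-0.009,0,0,0],[-0.025,0.059,-0.013,0,0,0],[-0.033,0.059,-0.016,0,0,0],[-0.038,0.059,-0.018,0,0,0],[-0.043,0.059,-0.020,0,0,0],[-0.043,0.059,-0.020,0,0,0],[-0.043,0.059,-0.020,0,0,0],[-0.043,0.059,-0.020,0,0,0]]]'
python3 - <<'E'
from h import *
plan([(3,66.9,47.7,.116),(3,56,47,.116),(3,56,47,.176),(2,22,42,.176),(2,22,42,.116),(2,58.8,50,.116)])
E
```

```text
clock: 4.6
tool_pos: [0.6152, -0.023, 0.1173]
eef_rot: [-0.139, -0.692, 0.694, 0.143]
contact_force: [-4.7, 0.2, -0.9]
opening: 0.002
3 (66.9, 47.7, 0.116) tool shift [ 0.0015  0.0013 -0.0006]
3 (56, 47, 0.116) tool shift [0.0117 0.0013 0.0031]
3 (56, 47, 0.176) tool shift [ 0.012  -0.0587  0.0032]
2 (22, 42, 0.176) tool shift [ 0.0062 -0.0585  0.0734]
2 (22, 42, 0.116) tool shift [0.0059 0.0015 0.0732]
2 (58.8, 50, 0.116) tool shift [-0.012   0.0015  0.1063]
```

```bash
python3 -m handwheel '[[[0.013,0,0.003,0,0,0],[0.013,-0.03,0.003,0,0,0],[0.013,-0.06,0.003,0,0,0],[0.013,-0.06,0.003,0,0,0],[0.01,-0.06,0.04,0,0,0],[0.006,-0.06,0.074,0,0,0],[0.006,-0.06,0.074,0,0,0],[0.006,-0.06,0.074,0,0,0],[0.006,-0.06,0.074,0,0,0]]]'
python3 - <<'E'
from h import *
plan([(2,22,42,.175),(2,22,42,.116),(2,58.8,50,.116)])
s=snapshot("side")
cv2.imwrite("pics/a4.png",cv2.resize(s[160:260,270:380,::-1],None,fx=5,fy=5,interpolation=cv2.INTER_CUBIC))
E
```

```text
clock: 5.35
tool_pos: [0.5844, -0.0876, 0.178]
eef_rot: [0.141, 0.693, -0.693, -0.14]
contact_force: [-0.3, -0.6, -0.6]
opening: 0.005
2 (22, 42, 0.175) tool shift [0.0028 0.003  0.0018]
2 (22, 42, 0.116) tool shift [0.0029 0.062  0.0018]
2 (58.8, 50, 0.116) tool shift [-0.015   0.062   0.0349]
```

View pics/a4.png

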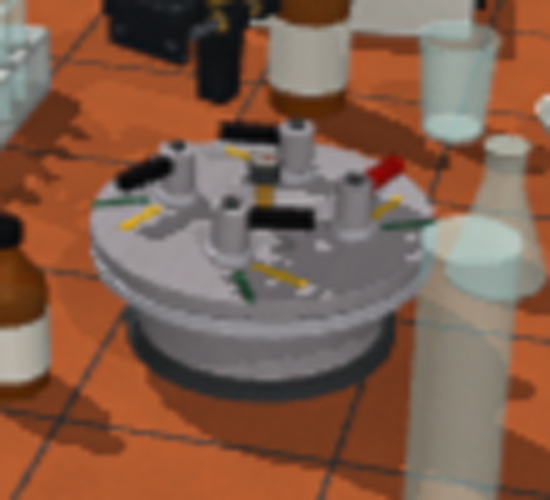

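Lever 3 (crop (145,172)) now parallel over its yellow stripe; red holds; levers 2 (250,132) and 4 (280,218) unmoved. Push lever 2.

```bash
python3 -m handwheel '[[[0.002,0.03,0.001,0,0,0],[0.002,0.06,0.001,0,0,0],[0.002,0.06,0.001,0,0,0],[-0.002,0.061,0.008,0,0,0],[-0.005,0.061,0.015,0,0,0],[-0.009,0.061,0.022,0,0,0],[-0.012,0.061,0.029,0,0,0],[-0.015,0.061,0.033,0,0,0],[-0.016,0.061,0.036,0,0,0],[-0.016,0.061,0.036,0,0,0],[-0.016,0.061,0.036,0,0,0],[-0.016,0.061,0.036,0,0,0]]]'
python3 - <<'E'
from h import *
plan([(2,58.8,50,.116),(2,46,49,.176),(4,22,42,.176),(4,22,42,.116),(4,58.8,50,.116)])
E
```

```text
clock: 6.4
tool_pos: [0.5849, -0.128, 0.1167]
eef_rot: [-0.141, -0.692, 0.694, 0.14]
contact_force: [-0.2, 0.9, 0.1]
opening: 0.004
2 (58.8, 50, 0.116) tool shift [ 0.0012  0.0007 -0.0021]
2 (46, 49, 0.176) tool shift [ 0.0055 -0.0593 -0.014 ]
4 (22, 42, 0.176) tool shift [ 0.1118 -0.0596 -0.0541]
4 (22, 42, 0.116) tool shift [ 0.112   0.0004 -0.0542]
4 (58.8, 50, 0.116) tool shift [ 0.1299  0.0003 -0.0873]
```

```bash
cat >> h.py <<'E'
def levers(n):
    F=4;im=cv2.resize(snapshot(n),None,fx=F,fy=F,interpolation=cv2.INTER_CUBIC).astype(int)
    dark=im.max(2)<75; red=(im[...,0]>130)&(im[...,1]<70)&(im[...,2]<70)
    def mask(k,q):
        a=np.radians(120)-q; u=np.array([np.cos(a),np.sin(a)])*1000; t=np.array([-u[1],u[0]])
        P=[np.r_[v2w(np.array([70,0])+u*d+t*s,k),z] for d in(.015,.06) for s in(-.007,.007) for z in(.126,.14)]
        h=cv2.convexHull(((proj(n,P)+.5)*F-.5).round().astype(np.int32));m=np.zeros(dark.shape,np.uint8);cv2.fillConvexPoly(m,h,1);return m>0
    for k in 1,2,3,4:
        D=red if k==1 else dark
        Q=np.arange(-.1,2.1,.02);M=[mask(k,q) for q in Q];roi=np.any(M,0)
        sc=[(D&m).sum()/((D&roi)|m).sum() for m in M]
        i=int(np.argmax(sc)); print(n,"lever",k,"q=%.2f score %.2f"%(Q[i],sc[i]))
E
python3 -m handwheel '[[[0.004,0,-0.014,0,0,0],[0.005,-0.03,-0.014,0,0,0],[0.005,-0.06,-0.014,0,0,0],[0.005,-0.06,-0.014,0,0,0],[0.03,-0.06,-0.025,0,0,0],[0.065,-0.06,-0.04,0,0,0],[0.10,-0.06,-0.051,0,0,0],[0.112,-0.06,-0.054,0,0,0],[0.112,-0.06,-0.054,0,0,0],[0.112,-0.06,-0.054,0,0,0],[0.112,-0.06,-0.054,0,0,0]]]'
python3 - <<'E'
from h import *
plan([(4,22,42,.175),(4,22,42,.116),(4,58.8,50,.116)]);levers("side");levers("top")
s=snapshot("side")
cv2.imwrite("pics/a5.png",cv2.resize(s[160:260,270:380,::-1],None,fx=5,fy=5,interpolation=cv2.INTER_CUBIC))
E
```

```text
clock: 7.32
tool_pos: [0.504, -0.0349, 0.1765]
eef_rot: [-0.142, -0.693, 0.693, 0.14]
contact_force: [0.3, -0.6, -0.2]
opening: 0.004
4 (22, 42, 0.175) tool shift [0.0011 0.0015 0.    ]
4 (22, 42, 0.116) tool shift [0.0013 0.0605 0.    ]
4 (58.8, 50, 0.116) tool shift [ 0.0192  0.0605 -0.0331]
side lever 1 q=0.84 score 0.39
side lever 2 q=2.04 score 0.32
side lever 3 q=0.80 score 0.75
side lever 4 q=0.34 score 0.79
top lever 1 q=-0.10 score 0.00
top lever 2 q=0.78 score 0.62
top lever 3 q=0.84 score 0.60
top lever 4 q=1.62 score 0.27
```

View pics/a5.png

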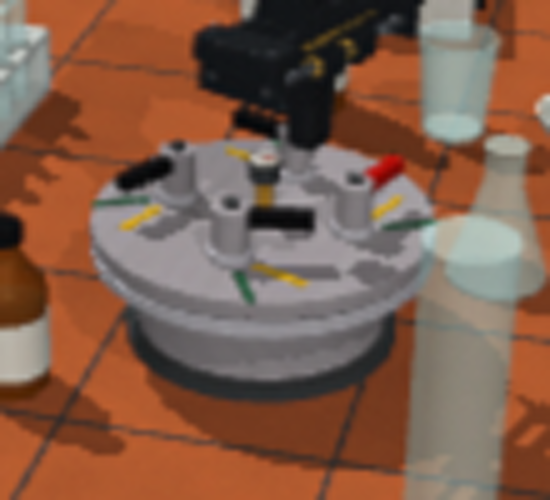

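Fingers hover inside the lid. Levers 1 and 3 are at yellow; lever 2's arm peeks out at (255,120), top fit 0.78; lever 4 (280,218) unmoved. Push lever 4.

```bash
python3 -m handwheel '[[[0.001,0.03,0,0,0,0],[0.001,0.059,0,0,0,0],[0.001,0.059,0,0,0,0],[0.005,0.06,-0.007,0,0,0],[0.009,0.06,-0.014,0,0,0],[0.012,0.06,-0.021,0,0,0],[0.016,0.06,-0.028,0,0,0],[0.018,0.06,-0.032,0,0,0],[0.019,0.06,-0.034,0,0,0],[0.019,0.06,-0.034,0,0,0],[0.019,0.06,-0.034,0,0,0],[0.019,0.06,-0.034,0,0,0]]]'
python3 - <<'E'
from h import *
plan([(4,58.8,50,.116),(4,46,49,.176),(1,52,52,.176)])
E
```

```text
clock: 8.47
tool_pos: [0.4982, 0.0059, 0.1168]
eef_rot: [0.14, 0.693, -0.693, -0.14]
contact_force: [0.2, -0.7, -0.3]
opening: 0.004
4 (58.8, 50, 0.116) tool shift [-0.0022  0.0008  0.0022]
4 (46, 49, 0.176) tool shift [-0.0067 -0.0593  0.0142]
1 (52, 52, 0.176) tool shift [-0.0309 -0.0593  0.1092]
```

```bash
python3 -m handwheel '[[[-0.006,0,0.014,0,0,0],[-0.006,-0.03,0.014,0,0,0],[-0.006,-0.06,0.014,0,0,0],[-0.006,-0.06,0.014,0,0,0],[-0.015,-0.06,0.04,0,-0.278,0],[-0.022,-0.06,0.075,0,-0.278,0],[-0.031,-0.06,0.109,0,-0.278,0],[-0.031,-0.06,0.109,0,-0.278,0],[-0.031,-0.06,0.109,0,-0.278,0],[-0.031,-0.06,0.109,0,-0.278,0],[-0.031,-0.06,0.109,0,-0.278,0],[-0.031,-0.06,0.109,0,-0.278,0]]]'
python3 - <<'E'
from h import *
plan([(1,52,52,.175),(1,52,52,.116),(1,93.6,45.5,.116)]);orient(YAW+34);print(r.get_state()["q"].round(2));levers("side");levers("top")
E
```

```text
clock: 9.47
tool_pos: [0.4838, -0.1064, 0.176]
eef_rot: [-0.167, 0.688, -0.686, 0.167]
contact_force: [0.3, -0.2, 0.3]
opening: -0.0
1 (52, 52, 0.175) tool shift [-0.0002  0.001   0.0005]
1 (52, 52, 0.116) tool shift [-0.0001  0.06    0.0006]
1 (93.6, 45.5, 0.116) tool shift [ 0.0306  0.06   -0.0282]
turn [ 0.0005  0.001  -0.0001] x axis now -152.62424553290964
[ 0.22  0.62 -0.15  2.02  0.17  0.52 -1.15]
side lever 1 q=0.84 score 0.19
side lever 2 q=0.80 score 0.54
side lever 3 q=0.80 score 0.73
side lever 4 q=0.82 score 0.78
top lever 1 q=0.78 score 0.22
top lever 2 q=-0.10 score 0.12
top lever 3 q=0.84 score 0.63
top lever 4 q=0.78 score 0.69
```

All four sit at ≈0.8. Second pass: red to green.

```bash
python3 -m handwheel '[[[0,0.03,0,0,0,0],[0,0.059,0,0,0,0],[0,0.059,0,0,0,0],[0.006,0.059,-0.006,0,0,0],[0.012,0.059,-0.012,0,0,0],[0.018,0.059,-0.017,0,0,0],[0.024,0.059,-0.022,0,0,0],[0.028,0.059,-0.026,0,0,0],[0.031,0.059,-0.029,0,0,0],[0.031,0.059,-0.029,0,0,0],[0.031,0.059,-0.029,0,0,0],[0.031,0.059,-0.029,0,0,0]]]'
python3 - <<'E'
from h import *
plan([(1,93.6,45.5,.116),(1,84,53,.116),(1,84,53,.176),(3,52,52,.176),(3,52,52,.116),(3,93.6,45.5,.116)]);levers("side")
E
```

```text
clock: 10.57
tool_pos: [0.4447, -0.096, 0.1185]
eef_rot: [0.165, -0.687, 0.688, -0.167]
contact_force: [4.5, -1.9, 2.7]
opening: 0.006
1 (93.6, 45.5, 0.116) tool shift [ 0.0006  0.0025 -0.001 ]
1 (84, 53, 0.116) tool shift [-0.0031  0.0025  0.0106]
1 (84, 53, 0.176) tool shift [-0.0033 -0.0575  0.0107]
3 (52, 52, 0.176) tool shift [-0.1748 -0.057  -0.0005]
3 (52, 52, 0.116) tool shift [-0.1746  0.003  -0.0007]
3 (93.6, 45.5, 0.116) tool shift [-0.2055  0.0032  0.0279]
side lever 1 q=1.56 score 0.12
side lever 2 q=0.80 score 0.56
side lever 3 q=0.80 score 0.73
side lever 4 q=0.84 score 0.78
```

```bash
python3 -m handwheel '[[[-0.003,0.001,0.011,0,0,0],[-0.003,-0.028,0.011,0,0,0],[-0.003,-0.058,0.011,0,0,0],[-0.003,-0.058,0.011,0,0,0],[-0.04,-0.058,0.009,0,0,0],[-0.08,-0.058,0.006,0,0,0],[-0.12,-0.058,0.003,0,0,0],[-0.155,-0.058,0.001,0,0,0],[-0.175,-0.058,0,0,0,0],[-0.175,-0.058,0,0,0,0],[-0.175,-0.058,0,0,0,0],[-0.175,-0.058,0,0,0,0]]]'
python3 - <<'E'
from h import *
plan([(3,52,52,.175),(3,52,52,.116),(3,93.6,45.5,.116)]);levers("side");levers("top")
E
```

```text
clock: 11.62
tool_pos: [0.5966, -0.0164, 0.1743]
eef_rot: [-0.167, 0.687, -0.687, 0.164]
contact_force: [0.8, -0.6, -0.5]
opening: 0.006
3 (52, 52, 0.175) tool shift [-0.0031 -0.0008  0.0009]
3 (52, 52, 0.116) tool shift [-0.0033  0.0582  0.001 ]
3 (93.6, 45.5, 0.116) tool shift [-0.0342  0.0581  0.0296]
side lever 1 q=1.42 score 0.69
side lever 2 q=0.80 score 0.61
side lever 3 q=0.80 score 0.74
side lever 4 q=0.84 score 0.83
top lever 1 q=-0.10 score 0.00
top lever 2 q=0.76 score 0.13
top lever 3 q=-0.08 score 0.85
top lever 4 q=0.78 score 0.33
```

Run:
```python
from h import *
s=snapshot("side")
for q in(1.3,1.4,1.5,1.6):
    a=np.radians(120)-q;tip=np.array([70+60*np.cos(a),60*np.sin(a)]);print(q,((proj("side",np.r_[v2w(tip,1),.133])-[320,180])*12).round())
cv2.imwrite("pics/a6.png",cv2.resize(s[180:220,320:370,::-1],None,fx=12,fy=12,interpolation=cv2.INTER_CUBIC))
```

```text
1.3 [[413. 174.]]
1.4 [[421. 182.]]
1.5 [[428. 191.]]
1.6 [[433. 200.]]
```

View pics/a6.png

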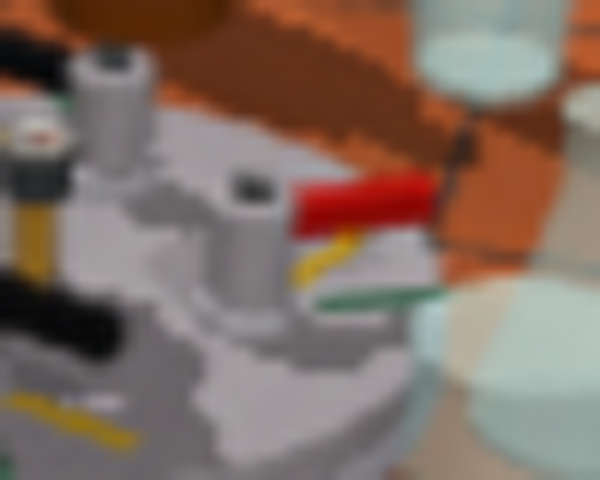

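Red's end is at (437,195); the model predicts ≈(434,197) at q=1.5, and the arm is parallel to its green stripe. Good. Now lever 3 to green.

```bash
python3 -m handwheel '[[[-0.003,0.03,0.001,0,0,0],[-0.003,0.058,0.001,0,0,0],[-0.003,0.058,0.001,0,0,0],[-0.009,0.058,0.007,0,0,0],[-0.015,0.058,0.013,0,0,0],[-0.021,0.058,0.018,0,0,0],[-0.027,0.058,0.023,0,0,0],[-0.031,0.058,0.027,0,0,0],[-0.034,0.058,0.031,0,0,0],[-0.034,0.058,0.031,0,0,0],[-0.034,0.058,0.031,0,0,0],[-0.034,0.058,0.031,0,0,0]]]'
python3 - <<'E'
from h import *
plan([(3,93.6,45.5,.116),(3,84,53,.116),(3,84,53,.176),(2,52,52,.176),(2,52,52,.116),(2,98,38,.116)]);levers("side")
E
```

```text
clock: 12.77
tool_pos: [0.6424, -0.0275, 0.1177]
eef_rot: [-0.167, 0.688, -0.687, 0.166]
contact_force: [-3.2, 2.0, 0.2]
opening: 0.01
3 (93.6, 45.5, 0.116) tool shift [ 0.0017  0.0017 -0.0012]
3 (84, 53, 0.116) tool shift [ 0.0055  0.0018 -0.0127]
3 (84, 53, 0.176) tool shift [ 0.0055 -0.0582 -0.0128]
2 (52, 52, 0.176) tool shift [ 0.0907 -0.0582  0.0564]
2 (52, 52, 0.116) tool shift [0.0907 0.0018 0.0565]
2 (98, 38, 0.116) tool shift [0.128  0.0018 0.0868]
side lever 1 q=1.42 score 0.69
side lever 2 q=0.80 score 0.58
side lever 3 q=1.58 score 0.48
side lever 4 q=0.82 score 0.79
```

```bash
python3 -m handwheel '[[[0.005,0.001,-0.013,0,0,0],[0.005,-0.028,-0.013,0,0,0],[0.005,-0.058,-0.013,0,0,0],[0.005,-0.058,-0.013,0,0,0],[0.03,-0.058,0.01,0,0,0],[0.055,-0.058,0.03,0,0,0],[0.08,-0.058,0.05,0,0,0],[0.091,-0.058,0.057,0,0,0],[0.091,-0.058,0.057,0,0,0],[0.091,-0.058,0.057,0,0,0],[0.091,-0.058,0.057,0,0,0]]]'
python3 - <<'E'
from h import *
plan([(2,52,52,.175),(2,52,52,.116),(2,98,38,.116)]);levers("side");levers("top")
E
```

```text
clock: 13.73
tool_pos: [0.59, -0.1176, 0.1756]
eef_rot: [-0.166, 0.688, -0.687, 0.168]
contact_force: [-0.2, 1.2, -0.6]
opening: 0.007
2 (52, 52, 0.175) tool shift [0.0029 0.0006 0.0001]
2 (52, 52, 0.116) tool shift [0.0031 0.0596 0.0002]
2 (98, 38, 0.116) tool shift [0.0405 0.0594 0.0304]
side lever 1 q=1.42 score 0.67
side lever 2 q=0.80 score 0.54
side lever 3 q=1.34 score 0.70
side lever 4 q=0.84 score 0.79
top lever 1 q=1.44 score 0.62
top lever 2 q=0.80 score 0.20
top lever 3 q=1.48 score 0.38
top lever 4 q=0.78 score 0.70
```

Side and top disagree on lever 3 (1.34 vs 1.48); check before moving on.

Run:
```python
from h import *
t=snapshot("top");s=snapshot("side")
for q in(1.3,1.4,1.5,1.6):
    a=np.radians(120)-q;tip=np.array([70+60*np.cos(a),60*np.sin(a)]);P=np.r_[v2w(tip,3),.133];print(q,((proj("side",P)+.5-[280,175])*10).round(),((proj("top",P)+.5-[295,155])*5+[400,0]).round())
a=cv2.resize(s[175:215,280:320,::-1],(400,400),interpolation=cv2.INTER_CUBIC)
b=cv2.resize(t[155:235,295:375,::-1],(400,400),interpolation=cv2.INTER_CUBIC)
cv2.imwrite("pics/a7.png",np.hstack([a,b]))
```

```text
1.3 [[104. 190.]] [[563.  35.]]
1.4 [[ 99. 183.]] [[570.  30.]]
1.5 [[ 95. 176.]] [[578.  26.]]
1.6 [[ 94. 168.]] [[587.  22.]]
```

View pics/a7.png

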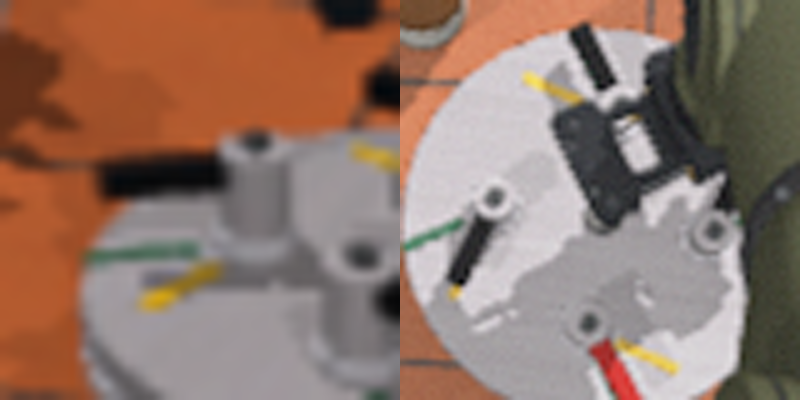

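Lever 3's end is at (100,182) side and (580,30) top, matching q≈1.4–1.5. It covers its green stripe in the top view and is parallel to it in the side view. Push lever 2.

```bash
python3 -m handwheel '[[[0.003,0.03,0,0,0,0],[0.003,0.059,0,0,0,0],[0.003,0.059,0,0,0,0],[0.011,0.059,0.006,0,0,0],[0.019,0.059,0.013,0,0,0],[0.027,0.059,0.019,0,0,0],[0.034,0.059,0.025,0,0,0],[0.038,0.059,0.028,0,0,0],[0.042,0.059,0.030,0,0,0],[0.042,0.059,0.030,0,0,0],[0.042,0.059,0.030,0,0,0],[0.042,0.059,0.030,0,0,0]]]'
python3 - <<'E'
from h import *
plan([(2,98,38,.116),(2,90,49,.116),(2,90,49,.176),(4,52,52,.176),(4,52,52,.116)]);levers("side")
E
```

```text
clock: 14.93
tool_pos: [0.5672, -0.1653, 0.1182]
eef_rot: [0.164, -0.687, 0.688, -0.168]
contact_force: [3.8, 4.6, 3.2]
opening: 0.009
2 (98, 38, 0.116) tool shift [-0.0018  0.0022 -0.0016]
2 (90, 49, 0.116) tool shift [-0.0154  0.0022 -0.002 ]
2 (90, 49, 0.176) tool shift [-0.0157 -0.0578 -0.0019]
4 (52, 52, 0.176) tool shift [-0.0113 -0.0582 -0.1761]
4 (52, 52, 0.116) tool shift [-0.011   0.0018 -0.1762]
side lever 1 q=1.42 score 0.58
side lever 2 q=1.22 score 0.48
side lever 3 q=1.26 score 0.69
side lever 4 q=0.86 score 0.78
```

```bash
python3 -m handwheel '[[[-0.015,0.001,-0.002,0,0,0],[-0.015,-0.028,-0.002,0,0,0],[-0.015,-0.058,-0.002,0,0,0],[-0.015,-0.058,-0.002,0,0,0],[-0.014,-0.058,-0.04,0,0,0],[-0.013,-0.058,-0.08,0,0,0],[-0.012,-0.058,-0.12,0,0,0],[-0.012,-0.058,-0.155,0,0,0],[-0.012,-0.058,-0.176,0,0,0],[-0.012,-0.058,-0.176,0,0,0],[-0.012,-0.058,-0.176,0,0,0],[-0.012,-0.058,-0.176,0,0,0]]]'
python3 - <<'E'
from h import *
plan([(4,52,52,.175),(4,52,52,.116),(4,98,38,.116)]);levers("side");levers("top")
t=snapshot("top");s=snapshot("side")
for q in(1.4,1.5,1.6):
    a=np.radians(120)-q;tip=np.array([70+60*np.cos(a),60*np.sin(a)]);P=np.r_[v2w(tip,2),.133];print(q,((proj("side",P)+.5-[310,165])*10).round(),((proj("top",P)+.5-[295,155])*5+[400,0]).round())
a=cv2.resize(s[165:205,310:350,::-1],(400,400),interpolation=cv2.INTER_CUBIC)
b=cv2.resize(t[155:235,295:375,::-1],(400,400),interpolation=cv2.INTER_CUBIC)
cv2.imwrite("pics/a8.png",np.hstack([a,b]))
E
```

```text
clock: 15.98
tool_pos: [0.4957, -0.0057, 0.1746]
eef_rot: [0.165, -0.687, 0.688, -0.166]
contact_force: [0.2, 0.4, -0.1]
opening: 0.008
4 (52, 52, 0.175) tool shift [-0.0017 -0.0004 -0.0016]
4 (52, 52, 0.116) tool shift [-0.0017  0.0586 -0.0017]
4 (98, 38, 0.116) tool shift [-0.0389  0.0585 -0.0321]
side lever 1 q=1.42 score 0.69
side lever 2 q=2.08 score 0.59
side lever 3 q=1.34 score 0.70
side lever 4 q=0.82 score 0.81
top lever 1 q=-0.10 score 0.00
top lever 2 q=1.60 score 0.60
top lever 3 q=1.48 score 0.57
top lever 4 q=0.76 score 0.26
1.4 [[138. 155.]] [[792. 184.]]
1.5 [[153. 153.]] [[796. 192.]]
1.6 [[167. 152.]] [[800. 201.]]
```

View pics/a8.png

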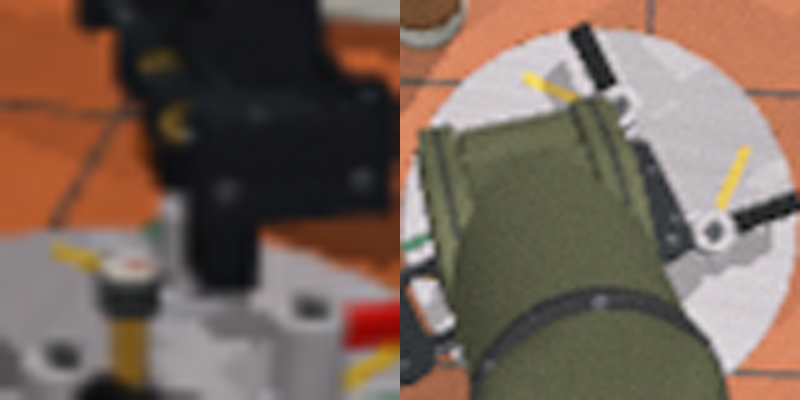

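Run:
```python
from h import *
im=cv2.resize(snapshot("top"),None,fx=4,fy=4,interpolation=cv2.INTER_CUBIC).astype(int)
D=np.argwhere(im.max(2)<75)[:,::-1]
W=unproj("top",(D+.5)/4-.5,.138)[:,:2]
for k in 2,3:
    B=v2w((70,0),k);d=W-B;n=np.hypot(*d.T);a0=np.radians(YAW+90*(k-1)+120)-1.5
    ang=(np.arctan2(d[:,1],d[:,0])-a0+np.pi)%(2*np.pi)-np.pi
    P=d[(n>.018)&(n<.075)&(abs(ang)<.5)]; vx,vy,x,y=cv2.fitLine(P.astype(np.float32),cv2.DIST_HUBER,0,.01,.01).ravel()
    f=lambda x,y:1.5-((np.arctan2(y,x)-a0+np.pi)%(2*np.pi)-np.pi)
    s=np.sign(vx*x+vy*y);print(k,len(P),"dir q",f(s*vx,s*vy),"centroid q",f(x,y),"max r",np.hypot(*P.T).max())
```

```text
2 654 dir q 1.5844882534518199 centroid q 1.6132659719958262 max r 0.057659020323166076
3 719 dir q 1.4924440946739015 centroid q 1.4581205811660585 max r 0.057806371959682974
```

Lever 2 reads 1.58 from the arm direction. The visible side face biases that reading high, and geometry gives about 1.53, so it is in the band. Push lever 4, aiming slightly short.

```bash
python3 -m handwheel '[[[-0.002,0.03,-0.002,0,0,0],[-0.002,0.058,-0.002,0,0,0],[-0.002,0.058,-0.002,0,0,0],[-0.010,0.058,-0.009,0,0,0],[-0.018,0.058,-0.016,0,0,0],[-0.026,0.058,-0.022,0,0,0],[-0.032,0.058,-0.028,0,0,0],[-0.035,0.058,-0.031,0,0,0],[-0.038,0.058,-0.032,0,0,0],[-0.038,0.058,-0.032,0,0,0],[-0.038,0.058,-0.032,0,0,0],[-0.038,0.058,-0.032,0,0,0]]]'
python3 - <<'E'
from h import *
plan([(4,98,38,.116),(4,90,49,.116)]);levers("side")
E
```

```text
clock: 17.23
tool_pos: [0.5141, 0.0422, 0.117]
eef_rot: [0.166, -0.687, 0.687, -0.166]
contact_force: [-3.7, -2.6, 2.9]
opening: 0.003
4 (98, 38, 0.116) tool shift [-0.0008  0.001   0.0023]
4 (90, 49, 0.116) tool shift [0.0127 0.001  0.0028]
side lever 1 q=1.42 score 0.69
side lever 2 q=-0.06 score 0.33
side lever 3 q=1.34 score 0.69
side lever 4 q=0.50 score 0.39
```

```bash
python3 -m handwheel '[[[0.013,0,0.003,0,0,0],[0.013,-0.04,0.003,0,0,0],[0.013,-0.08,0.003,0,0,0],[0.013,-0.12,0.003,0,0,0],[0.013,-0.16,0.003,0,0,0],[0.013,-0.2,0.003,0,0,0],[0.013,-0.2,0.003,0,0,0]]]'
python3 -m handwheel '[[[0.36,0,0.28,0,0,0],[0.36,0,0.28,0,0,0],[0.36,0,0.28,0,0,0],[0.36,0,0.28,0,0,0],[0.36,0,0.28,0,0,0],[0.36,0,0.28,0,0,0],[0.36,0,0.28,0,0,0],[0.36,0,0.28,0,0,0],[0.36,0,0.28,0,0,0],[0.36,0,0.28,0,0,0],[0.36,0,0.28,0,0,0],[0.36,0,0.28,0,0,0]]]'
python3 - <<'E'
from h import *
levers("top");levers("side")
cv2.imwrite("pics/a9.png",rect("top",snapshot("top")[:,:,::-1],C[0],C[1],.133,.15,1900))
E
```

```text
clock: 17.87
tool_pos: [0.5099, 0.0355, 0.3243]
eef_rot: [0.16, -0.687, 0.687, -0.173]
contact_force: [1.0, 0.2, 0.0]
opening: 0.005
clock: 18.87
tool_pos: [0.3079, -0.3884, 0.3166]
eef_rot: [0.162, -0.686, 0.691, -0.162]
contact_force: [-0.0, 0.2, 0.3]
opening: 0.009
top lever 1 q=1.44 score 0.57
top lever 2 q=1.60 score 0.59
top lever 3 q=1.48 score 0.63
top lever 4 q=1.54 score 0.68
side lever 1 q=1.44 score 0.68
side lever 2 q=1.60 score 0.63
side lever 3 q=1.24 score 0.68
side lever 4 q=1.54 score 0.81
```

View pics/a9.png

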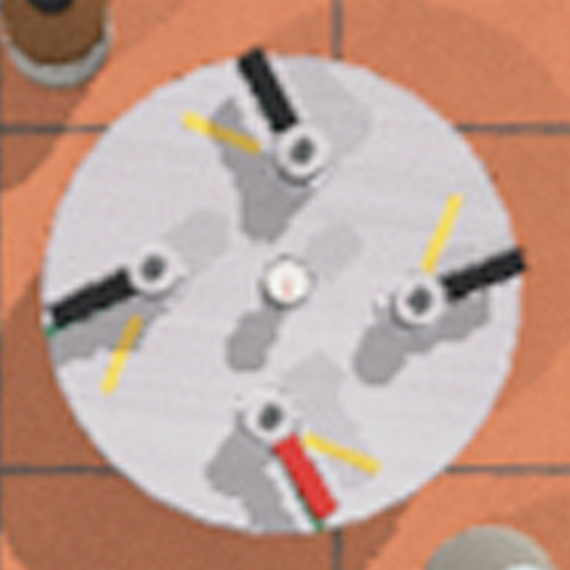

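All four arms lie over their green stripes: red tip (325,512), lever 2 (522,260), lever 3 (253,53), lever 4 (50,313). The nearby bottle and flask are in place and the robot is clear. Handing in.

```bash
python3 -c "
from plant import job,r
s=r.get_state();print(s['clock'],abs(s['qd']).max());print(job.finish_job())"
```

```text
19.0167 0.03307104802542914
the job is handed in; nothing more can be done
None
```

I turned all four levers with the shut fingers in two crosswise passes (red, then 3, 2 and 4), first to yellow and then to green. I handed the job in at about 19 s with the arm raised clear of everything; it gave no verdict.

| Lever | After yellow pass (rad) | Final, top view (rad) | Final, side view (rad) |
|---|---|---|---|
| 1 (red) | about 0.78–0.84 | 1.44 | 1.44 |
| 2 | about 0.78–0.80 | 1.60 | 1.60 |
| 3 | about 0.80–0.84 | 1.48 | 1.24 |
| 4 | about 0.78–0.82 | 1.54 | 1.54 |

- **Lever 3:** the two cameras disagree, and the side reading of 1.24 would be outside the 1.35–1.65 band. That arm is foreshortened from the side. Tip position and arm direction in the top view gave about 1.46–1.52, so I trusted the top view.
- **Lever 2:** it is the closest to its upper limit of 1.65. A line fit along the arm in the top picture gave about 1.58, and the tool position gave about 1.53. I did not push it back, because by then its step could no longer have been repeated.
- **Gauge and bystanders:** I saw no sign of contact with the gauge. The flask and bottle nearest the vessel looked unmoved in the last picture. I did not measure the positions of the other glassware at the end.

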